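Lock the tube rack in the rocking mixer

TASK

Make the rack of blood tubes safe for mixing: push the open retaining strap round with a fingertip or the side of a finger until it lies fully home across the tube caps, and only then push the raised cam lever fully down to lock it. Just push: nothing is to be lifted or carried, and the tube rack and everything else on the table stay where they are.

Things in the scene. Friction and masses are not known exactly. Their poses are not given: they have to be found in the camera images.
- mixer: Rocking tube mixer, white housing 240 (x) x 170 (y) x 51 mm high with an aluminium tray on it (top 63 mm above the table), fixed to the table. Origin at the centre of its underside, on the table; x runs along its length away from the control panel (panel at -x), z up. In this frame the strap's hinge post is at x=+80, y=0 mm and the lever's bracket at x=-80 mm (bracket plate from y=-24 to -12 mm, up to z=157 mm; two thin cheeks up to z=182 mm over y=-24 to +6 mm).
- strap (a joint): Angle of the retaining strap about the upright hinge post, rad. 0 = fully home (end stop): the strap points along the mixer's -x, over the middle row of tube caps, its end under the cam. Grows as it opens towards the mixer's +y, to 1.6 at most; at value q it points along (-cos q, sin q) in the mixer frame. It stays where it is left; turning takes about 0.12 N m.
- strap_face (a point): Point in the middle of the strap's thickness and of its height, 100 mm from the hinge axis. The strap is a plain aluminium flat bar on edge, 12 mm thick and 26 mm high (147 to 173 mm above the table) out to 145 mm from the hinge axis, then a low tongue 12 mm high out to 176 mm. It clears the tube caps by 4 mm. Push on its upright side face; axes turn with the strap: x points from here towards the hinge, z up.
- strap_hinge (a point): On the strap's hinge axis, at the strap's half height (160 mm above the table). Axes as mixer. A round hub of 13 mm radius, up to 177 mm above the table, surrounds it.
- lever (a joint): Angle of the cam lever above level, rad. 0 = fully down (end stop): the handle points level along the mixer's -y. Grows as it is raised, to 1.3 at most; at value q the handle points along (0, -cos q, sin q) in the mixer frame. It stays where it is left; turning takes about 0.15 N m (about 2.5 N at the pad).
- lever_pivot (a point): On the lever's level pivot axis (along the mixer's x), 173 mm above the table. Axes as mixer.
- lever_pad (a point): Centre of the upper face of the lever's black pad, 63 mm out from the pivot and 7 mm above the lever's centre line. Pad 22 mm wide (along the mixer's x) and 30 mm long; the handle ends 78 mm from the pivot. Axes turn with the lever: z is the outward normal of the upper face, -y points out along the handle. Below the lowered pad there is free space down to the mixer's housing.
- rack_mid (a point): Centre of the black tube rack block, 110 x 70 x 46 mm, standing loose in the mixer's tray between 7 mm lips; its capped tubes reach 143 mm above the table. Not to be moved.
- single: Bystander: red-capped tube in a round foot (48 mm wide, 88 mm high). Origin under its centre.
- tape: Bystander: roll of paper tape, 56 mm across, 22 mm high. Origin under its centre.
- jar: Bystander: white jar, 58 mm across, 90 mm high. Origin under its centre.
- carton: Bystander: swab carton 95 x 60 x 55 mm. Origin under its centre.
- gel: Bystander: hand-gel bottle, 60 mm across, 150 mm high. Origin under its centre.
- dish: Bystander: steel bowl, 120 mm across, 35 mm high. Origin under its centre.
- sharps: Bystander: yellow sharps jar, 90 mm across, 120 mm high. Origin under its centre.

How it is judged (in metres and radians):
On the way, in this order (a step that is already met when the one before it is completed fails the run):
1. the strap is fully home across the rack while the lever is still raised (value of joint strap below 0.05 rad and value of joint lever above 0.4 rad), for 0.2 s.
2. the lever is fully down with the strap home (value of joint strap below 0.05 rad and value of joint lever below 0.08 rad), for 0.2 s.
At the end, for the whole second after the job is handed in: The strap is within 0.05 rad of fully home and the lever within 0.08 rad of fully down; the rack is at rest within 10 mm of where it stood (all of step 2 and value of joint lever above -0.1 rad and linear speed of rack below 0.02 m/s and distance of rack_mid from where it was at the start of the episode below 0.01 m); the robot touches nothing.
It fails at once if the lever is pushed down before the strap is home (value of joint lever below 0.4 rad and value of joint strap above 0.1 rad).
It fails at once if the tube rack is lifted, tipped or shifted by more than 12 mm (distance of rack_mid from where it was at the start of the episode above 0.012 m or angle between rack_mid's own z axis and vertical above 0.2 rad).
It fails at once if a bystander is moved by more than 25 mm or tipped over (distance of any of single, tape, jar, carton, gel, dish, sharps from where it was at the start of the episode above 0.025 m or angle between any of single, tape, jar, carton, gel, dish, sharps's own z axis and vertical above 0.4 rad).
It also fails if it takes over 48 s, if anything falls off the work surface, if the arm or the gripper's body presses on something with over 40 N, if the wrist force passes 120 N, or if a joint passes its speed limit or range.

ROBOT

A 6-joint arm with a two-finger parallel gripper is mounted at the origin on the work surface. World frame = base frame: x ahead of the robot, y to its left, z up, the work surface at z = 0. Lengths are in mm, angles in rad, forces in N, time in s.
With the tool pointing down it reaches from about 350 to 1000 mm from the base axis. Payload 7.1 kg.
Tool frame: the origin (TCP) lies at the very end of the fingers, on their centre line; the grasp point (between the pads) lies robot.grip_depth behind it (robot.grip_depth is the distance from the TCP to the grasp point, in mm); z points along the fingers, y is the line along which they close (so a half turn about z gives the same grasp; the last joint's range is limited). The gripper opens to 85 mm and grips with 20 to 120 N. Pads are 22 mm wide; open, the fingers measure 114 mm over their backs; the gripper's body (76 mm by 85 mm) begins 54 mm behind the grasp point. The pads swing forward as they close: fully open they stand 13 mm farther back than shut.
Start: joints at [-1.212, 0.423, 1.63, -0, 1.089, -0.019], TCP at [230.564, -580.9, 231.319] pointing down, gripper open.
Joint ranges: [-3, 3], [-0.9, 2.11], [0.09, 2.58], [-1.31, 4.45], [0.11, 2.69], [-2.54, 2.54]. Speed limits (rad/s): [2.39, 2.39, 3.01, 3.14, 3.14, 3.14].

INTERFACE

Orientations are given as a unit quaternion [w, x, y, z].
In Python, from station import robot gives the robot as it stands. The module is installed in compiled form; this text tells all that it offers.
- The arm moves only by the shell command python3 -m pendant 'ROWS' [OPENING]. ROWS is JSON, one flat list of numbers, 6 for each row, row after row: the shift along the tool's x, y, z in mm, then the turn, a rotation vector about the tool's x, y, z in degrees. A call has 1 to 12 rows; each row shifts and turns the commanded pose from where the row before left it, along the tool's axes as they then stand; what a row does not reach is not made up. A row lasts 1/8 s, in which the tool goes at most 62.5 mm and 10.7 degrees, less where a joint would pass 70% of its speed; a pose out of reach is approached as far as the arm can. A call with a gripper value outside its range is refused whole. OPENING is the closure, from 0 (fully open) to 1 (shut), set as the call begins (- or left out, the last holds). The fingers move at their own pace and stop on an object; the grip force is fixed at half the most. Time passes only in rows, so rows that do not move let the fingers close. It gives the time, the measured TCP pose, the force, the opening and the grip force at its end, in the units of the state.
- robot.read_state(): the state, without advancing time (a new reading comes with each control period).
- robot.capture(name): name is "scene" or "top" or "wrist"; returns a dict with "color" (420x560x3 uint8, red, green, blue), "range_z" (420x560 float32, mm along the optical axis (not along the pixel's ray), 0 where there is no reading), "fx", "fy", "cx", "cy" (pixels), "k1" (the pictures are not rectified: a ray, as slopes to the right and down, at radius r is drawn at 1 + k1 r^2 times it, then the intrinsics apply), "R" (3x3) and "t" (3): a world point X has camera coordinates R X + t. Camera axes: x right, y down, z forward; pixel columns grow to the right and rows downward; lengths in mm; the calibration is good to about 2 mm. A picture is of the moment at which its call begins.
- robot.hand_in(): hands the job in; it is judged then, once.
The state is a dict: "t": time; "joints": joint angles; "qd": joint speeds; "effort": joint torques, N m; "ee_pos": TCP position; "ee_rot": TCP orientation; "ft_force": force on the tool from outside, world axes, zero at the start; "wrist_torque": the same for the moment, N m; "opening": finger opening in mm; "grip_force": force on a finger pad.
Only numpy, scipy, OpenCV 4.12 (cv2) and the standard library are available. Lean on these libraries where they do the work, as an engineer would, in place of code of your own. Each camera call takes 0.05 s, during which the arm holds its last target. There are 200 camera calls.

## Working session

There is one attempt and no reset: what is moved stays moved. The work goes in short steps, Python scripts to look and compute and a shell command to move; the robot and the scene stay as the last step left them, time stands still between calls to the robot, and variables do not carry over. Pictures are saved under pics/ and viewed, at most 10 in all, crops included, and the job is handed in when it is done.

```bash
mkdir -p pics; cat > h.py <<'E'
import numpy as np, cv2
from station import robot
def cap(n):
    c=robot.capture(n); return c
def pts(c):
    # world point per pixel from the range image
    h,w=c["range_z"].shape
    v,u=np.mgrid[:h,:w].astype(float)
    xd=(u-c["cx"])/c["fx"]; yd=(v-c["cy"])/c["fy"]
    x,y=xd.copy(),yd.copy()
    for _ in range(8):
        s=1+c["k1"]*(x*x+y*y); x=xd/s; y=yd/s
    z=c["range_z"]; P=np.stack([x*z,y*z,z],-1)
    return (P-c["t"])@c["R"]
E
python3 - <<'E'
from h import *
for n in("scene","top"):
    c=cap(n); cv2.imwrite(f"pics/{n}0.png",c["color"][:,:,::-1]); np.savez(f"{n}0.npz",**c)
    print(n,c["k1"],c["R"].round(2).tolist(),c["t"], (-c["R"].T@c["t"]).round())
s=robot.read_state(); print(s["t"],s["ee_pos"],s["ee_rot"],s["opening"],robot.grip_depth)
E
```

```text
scene 0.03826748966957619 [[0.43, 0.9, -0.0], [0.75, -0.35, -0.56], [-0.51, 0.24, -0.83]] [-233.3477806  -342.68413563 1362.20665923] [1045. -232.  938.]
top -0.0454467955794964 [[-0.01, -1.0, -0.01], [-1.0, 0.01, -0.08], [0.08, 0.01, -1.0]] [  -9.59717985  573.58624434 1267.85507005] [ 464.  -27. 1312.]
0.1 [ 230.40323589 -580.41962902  230.61465685] [-6.97912949e-04  9.82207038e-01  1.87799979e-01 -1.23284735e-04] 85.42175393862388 18.700000000000003
```

View pics/scene0.png

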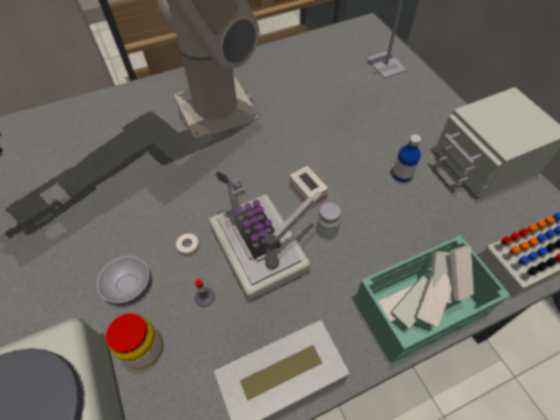

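View pics/top0.png

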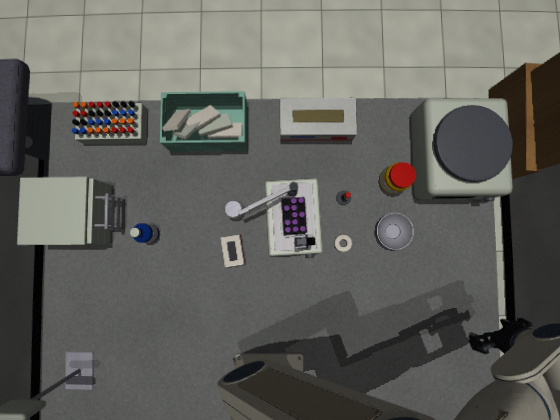

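```bash
python3 - <<'E'
from h import *
c=dict(np.load("top0.npz")); P=pts(c); z=P[...,2]
def rect(m,name):
    q=P[m][:,:2].astype(np.float32); r=cv2.minAreaRect(q); print(name,len(q),[np.round(a,1) for a in r], 'zmed',np.median(P[m][:,2]).round())
win=np.zeros(z.shape,bool); win[165:270,215:335]=1
hsv=cv2.cvtColor(c["color"],cv2.COLOR_RGB2HSV)
# housing: white, z 40-60
rect(win&(z>42)&(z<70)&(P[...,1]<0+60),"housing+tray")
for lo,hi in((150,168),(168,185),(185,300)):
    m=win&(z>lo)&(z<hi); rect(m,(lo,hi))
m=win&(z>120)&(z<150)&(hsv[...,1]>80); rect(m,"caps")
m=win&(z>150); v,u=np.nonzero(m)
for a,b in zip(v[::6],u[::6]): print((a,b),P[a,b].round().tolist(),end=' ')
A=cv2.resize(c["color"][165:270,215:355],None,fx=5.5,fy=5.5,interpolation=2)[...,::-1]; cv2.imwrite("pics/topc.png",A)
s=dict(np.load("scene0.npz"))
cv2.imwrite("pics/scc.png",cv2.resize(s["color"][160:310,190:360],None,fx=4,fy=4,interpolation=2)[...,::-1])
Q=pts(s); 
for (v,u) in((183,235),(190,237),(177,222),(265,272),(195,318),(210,330)): print((v,u),Q[v,u].round())
E
```

```text
housing+tray 2540 [array([541.5, -79.7]), array([251.5, 170. ]), np.float64(2.8)] zmed 60.0
(150, 168) 100 [array([525.6, -10. ]), array([165.3, 176.8]), np.float64(8.9)] zmed 159.0
(168, 185) 331 [array([527. , -53.4]), array([179. , 155.9]), np.float64(27.7)] zmed 175.0
(185, 300) 121 [array([ 469.6, -107.1]), array([29.5, 44.2]), np.float64(8.7)] zmed 222.0
caps 293 [array([546.1, -78.5]), array([98.3, 59.9]), np.float64(2.8)] zmed 143.0
(np.int64(166), np.int64(216)) [464.0, -27.0, 1312.0] (np.int64(179), np.int64(244)) [464.0, -27.0, 1312.0] (np.int64(183), np.int64(290)) [635.0, -67.0, 175.0] (np.int64(183), np.int64(296)) [634.0, -84.0, 179.0] (np.int64(184), np.int64(294)) [632.0, -78.0, 176.0] (np.int64(185), np.int64(291)) [628.0, -70.0, 179.0] (np.int64(185), np.int64(297)) [628.0, -87.0, 177.0] (np.int64(186), np.int64(293)) [626.0, -75.0, 177.0] (np.int64(187), np.int64(287)) [624.0, -58.0, 172.0] (np.int64(187), np.int64(293)) [623.0, -75.0, 178.0] (np.int64(188), np.int64(285)) [621.0, -53.0, 170.0] (np.int64(188), np.int64(291)) [620.0, -70.0, 180.0] (np.int64(189), n
[... 4168 characters left out ...]
int64(244), np.int64(295)) [460.0, -80.0, 177.0] (np.int64(244), np.int64(301)) [460.0, -97.0, 175.0] (np.int64(244), np.int64(308)) [460.0, -113.0, 223.0] (np.int64(244), np.int64(314)) [460.0, -127.0, 240.0] (np.int64(245), np.int64(300)) [457.0, -94.0, 176.0] (np.int64(246), np.int64(296)) [454.0, -82.0, 175.0] (np.int64(246), np.int64(302)) [454.0, -99.0, 183.0] (np.int64(247), np.int64(297)) [452.0, -85.0, 179.0] (np.int64(247), np.int64(303)) [452.0, -102.0, 180.0] (np.int64(257), np.int64(218)) [464.0, -27.0, 1312.0] (183, 235) [470. -95. 198.]
(190, 237) [482. -96. 186.]
(177, 222) [ 474. -122.  237.]
(265, 272) [634. -81.  72.]
(195, 318) [557.  74. 161.]
(210, 330) [566. 107.  90.]
```

View pics/topc.png

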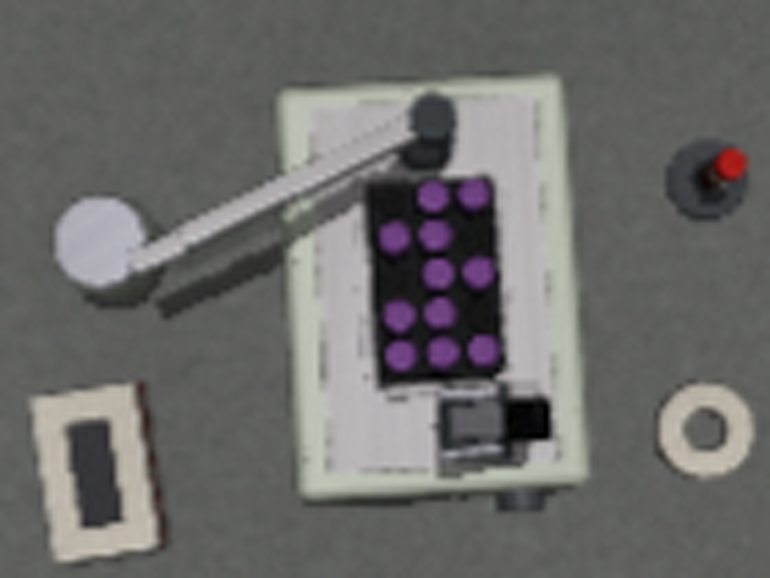

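View pics/scc.png

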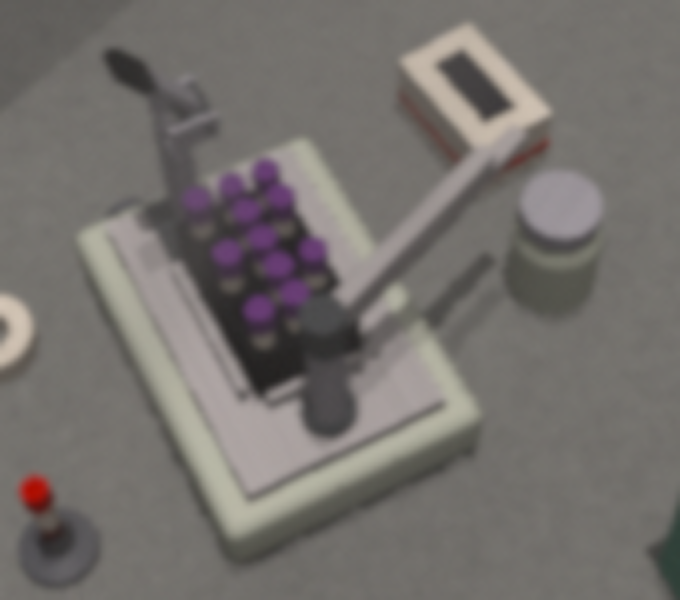

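The top view shows the mixer turned by about 3°. The hub is at crop (432,115), which is about (624,-77) in world coordinates. The strap points towards the jar at about q=1.19, and the lever is raised at crop (480–540,418), about (468,-120,240). The jar is low enough to stay clear of the strap. I'll work out the approach next.

```bash
cat >> h.py <<'E'
from scipy.spatial.transform import Rotation as R_
H=np.array([624.5,-77.]); YAW=np.radians(2.8)
def m2w(x,y):  # mixer xy -> world
    c,s=np.cos(YAW),np.sin(YAW); return H+np.array([c*(x-80)-s*y, s*(x-80)+c*y])
def contact(q,r,d,z):
    p=m2w(80-r*np.cos(q)+d*np.sin(q), r*np.sin(q)+d*np.cos(q)); return np.r_[p,z], np.degrees(np.pi/2-q+YAW)
def togo(p,yaw=None):
    s=robot.read_state(); w,x,y,z=s["ee_rot"]; R=R_.from_quat([x,y,z,w]).as_matrix()
    T=R@[1,0,0]; a=np.degrees(np.arctan2(T[1],T[0]))
    print("at",s["ee_pos"].round(1),"yaw",a.round(1),"tilt",R[2,2].round(4),"F",s["ft_force"].round(1),"t",s["t"],"open",s["opening"])
    print("shift tool",(R.T@(np.array(p)-s["ee_pos"])).round(1), "turn z",None if yaw is None else round(-(yaw-a),1))
E
python3 - <<'E'
from h import *
p,y=contact(1.19,90,37,330); print(p,y); togo(p,y)
print(m2w(-80,0))
E
```

```text
[620.64588009  20.23243163 330.        ] 24.618022379432038
at [ 230.4 -580.4  230.6] yaw 21.6 tilt -1.0 F [-0.1  0.6 -0. ] t 0.1 open 85.42175393862388
shift tool [ 584.3 -414.5  -98.8] turn z -3.0
[464.69101803 -84.81596317]
```

```bash
python3 -m pendant '[0,0,-50,0,0,0, 0,0,-50,0,0,0, 42,-30,0,0,0,0, 42,-30,0,0,0,0, 42,-30,0,0,0,0, 42,-30,0,0,0,0, 42,-30,0,0,0,0, 42,-30,0,0,0,0, 42,-30,0,0,0,0, 42,-30,0,0,0,0, 42,-30,0,0,0,0, 42,-30,0,0,0,0]' 1
python3 -m pendant '[42,-30,0,0,0,-3, 42,-30,0,0,0,0, 42,-30,0,0,0,0, 0,0,0,0,0,0, 0,0,0,0,0,0]'
python3 - <<'E'
from h import *
p,y=contact(1.19,90,37,230); togo(p,y)
c=cap("wrist"); np.savez("w.npz",**c); cv2.imwrite("pics/w1.png",c["color"][...,::-1])
P=pts(c); z=P[...,2]; m=(z>166)&(z<182)&(c["range_z"]>0); 
r=cv2.minAreaRect(P[m][:,:2].astype(np.float32)); print(m.sum(),r)
q=P[m]; d=np.linalg.norm(q[:,:2]-H,axis=1); s=q[(d>30)&(d<150)][:,:2]
vx,vy,x0,y0=cv2.fitLine(s.astype(np.float32),cv2.DIST_L1,0,.1,.1).ravel(); print(len(s),np.degrees(np.arctan2(vy,vx)),x0,y0, "hub off",(H-[x0,y0])@[-vy,vx])
E
```

```text
t: 1.6
ee_pos: [510.8, -145.5, 331.1]
ee_rot: [-0.0, 0.982, 0.188, -0.0]
ft_force: [0.6, -0.5, 0.5]
opening: -0.2
grip_force: 0.0
t: 2.22
ee_pos: [589.1, -14.2, 330.8]
ee_rot: [0.0, 0.977, 0.214, -0.001]
ft_force: [-0.2, 0.8, 0.8]
opening: 0.2
grip_force: 0.0
at [589.1 -14.2 330.8] yaw 24.7 tilt -1.0 F [-0.2  0.8  0.8] t 2.225 open 0.20515765838479638
shift tool [ 43.2 -18.1 100.7] turn z 0.1
2428 ((594.135498046875, -18.056419372558594), (25.166996002197266, 157.01663208007812), 28.129098892211914)
1584 -64.62861 601.7797 -24.978092 hub off -1.761657737206633
```

View pics/w1.png

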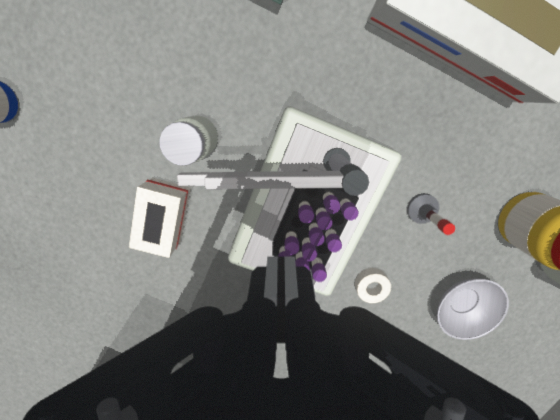

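The wrist view confirms the strap at 115.4° in world coordinates (q≈1.18) and passing through the hub, from (180,180) to (355,180) in the picture. Next I'll go to its far side and descend.

```bash
python3 -m pendant '[43,-18,0,0,0,0, 0,0,50,0,0,0, 0,0,50,0,0,0, 0,0,40,0,0,0, 0,0,36,0,0,0, 0,0,0,0,0,0, 0,0,0,0,0,0]'
python3 - <<'E'
from h import *
p,y=contact(1.18,90,17,155); togo(p,y)
# arc row: tool in strap frame: x=normal n (d), y=? rotate dq about hinge
d=np.radians(8); rel=np.array([17,0.]);
# tool axes: x=n, y= n rotated -90deg (seen from above); hinge in tool xy
n=np.array([np.cos(np.radians(y)),np.sin(np.radians(y))]); t=np.array([n[1],-n[0]])
h=H-p[:2]; hx,hy=h@n,h@t; print("hinge in tool",hx,hy)
# ccw from above by d = rotation by -d in tool (x,y) (z down)
c,s=np.cos(-d),np.sin(-d); v=-np.array([hx,hy]); print(np.array([c*v[0]-s*v[1],s*v[0]+c*v[1]])-v)
E
```

```text
t: 3.15
ee_pos: [621.9, 19.3, 156.8]
ee_rot: [0.0, 0.977, 0.213, 0.001]
ft_force: [0.3, 1.0, 0.8]
opening: -0.1
grip_force: 0.0
at [621.9  19.3 156.8] yaw 24.6 tilt -1.0 F [0.3 1.  0.8] t 3.15 open -0.10730969128139944
shift tool [-21.6  -1.5   1.8] turn z -0.6
hinge in tool -17.000000000000007 90.0
[-12.69102192  -1.4900689 ]
```

```bash
python3 -m pendant '[-10,-1,0,0,0,0, -11,0,0,0,0,0, -12.7,-1.5,0,0,0,-8, -12.7,-1.5,0,0,0,-8, -12.7,-1.5,0,0,0,-8, -12.7,-1.5,0,0,0,-8, 0,0,0,0,0,0]'
python3 - <<'E'
from h import *
p,y=contact(1.18-np.radians(32),90,17,155); togo(p,y)
c=cap("top"); P=pts(c); z=P[...,2]; cv2.imwrite("pics/t2.png",cv2.resize(c["color"][150:290,190:380],None,fx=4,fy=4)[...,::-1])
E
```

```text
t: 4.03
ee_pos: [557.2, -13.4, 156.1]
ee_rot: [0.0, 0.881, 0.474, 0.0]
ft_force: [0.7, 0.5, 0.4]
opening: 0.1
grip_force: 0.0
at [557.2 -13.4 156.1] yaw 56.5 tilt -1.0 F [0.7 0.5 0.4] t 4.025 open 0.14897557127946215
shift tool [0.1 1.  1.1] turn z -0.7
```

View pics/t2.png

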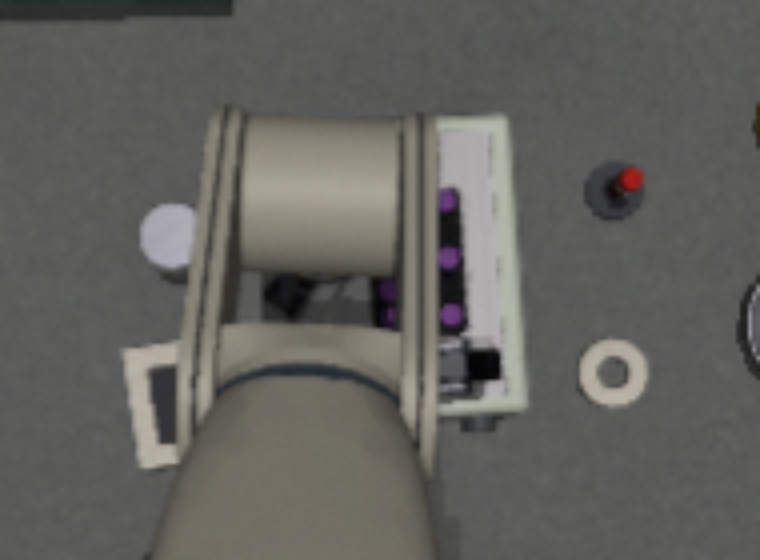

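The arm hides the strap from above, but the strap has left the jar, so it is following. I'll check the forearm's clearance over the lever and find the strap in the wrist view.

```bash
cat >> h.py <<'E'
def strapfit():
    c=cap("wrist"); P=pts(c); z=P[...,2]
    m=(z>168)&(z<180)&(c["range_z"]>0); s=P[m][:,:2]; d=np.linalg.norm(s-H,axis=1); s=s[(d>25)&(d<143)]
    s=s[(s[:,1]>-110)&(s[:,0]>480)]
    if len(s)<20: print("few",len(s)); return c,P
    vx,vy,x0,y0=cv2.fitLine(s.astype(np.float32),cv2.DIST_L1,0,.1,.1).ravel()
    a=np.arctan2(vy,vx); a=a%np.pi; q=(np.pi-a+YAW+np.pi/2)%np.pi-np.pi/2
    print("strap n",len(s),"q",round(float(q),3),"hub off",round(float((H-[x0,y0])@[-vy,vx]),1),"direct",np.median(np.arctan2(*( (s-H)@np.array([[-np.cos(YAW),-np.sin(YAW)],[-np.sin(YAW),np.cos(YAW)]])[:, ::-1]).T)).round(3))
    return c,P
E
python3 - <<'E'
from h import *
strapfit()
c=cap("top"); P=pts(c); 
for v,u in((245,297),(232,297),(215,297),(240,291),(255,290)): print(P[v,u].round())
E
```

```text
strap n 2237 q 0.932 hub off 7.6 direct 0.764
[460. -64. 586.]
[484. -65. 573.]
[517. -67. 549.]
[469. -54. 580.]
[442. -51. 600.]
```

```bash
python3 - <<'E'
from h import *
c=cap("wrist"); P=pts(c); z=P[...,2]
m=(z>168)&(z<180)&(c["range_z"]>0)
I=c["color"][...,::-1].copy(); I[m]=(0,255,0); cv2.imwrite("pics/w2.png",I)
E
```

```text
(no output)
```

View pics/w2.png

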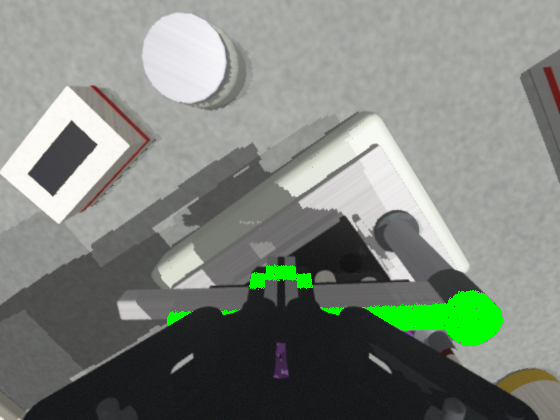

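The strap (hub at (470,318), strap running to (125,305)) lies against the fingers, parallel to them. I'll continue the arc.

```bash
python3 -m pendant '[-12.7,-1.5,0,0,0,-8, -12.7,-1.5,0,0,0,-8, -12.7,-1.5,0,0,0,-8, -8,-0.7,0,0,0,-5, 0,0,0,0,0,0]'
python3 -m pendant '[-3.2,-0.2,0,0,0,-2, 0,0,0,0,0,0]'
python3 -m pendant '[-3.2,-0.2,0,0,0,-2, 0,0,0,0,0,0]'
python3 - <<'E'
from h import *
p,y=contact(0,90,17,155); togo(p,y)
E
```

```text
t: 4.85
ee_pos: [535.7, -53.1, 155.3]
ee_rot: [-0.0, 0.734, 0.679, -0.0]
ft_force: [-0.0, 0.6, 0.2]
opening: 0.0
grip_force: 0.0
t: 5.1
ee_pos: [535.3, -55.9, 155.2]
ee_rot: [-0.0, 0.722, 0.692, -0.0]
ft_force: [0.4, 0.6, -0.6]
opening: 0.1
grip_force: 0.0
t: 5.35
ee_pos: [534.8, -59.1, 155.2]
ee_rot: [-0.0, 0.71, 0.704, -0.0]
ft_force: [-0.7, 0.7, -0.6]
opening: 0.1
grip_force: 0.4
at [534.8 -59.1 155.2] yaw 89.5 tilt -1.0 F [-0.7  0.7 -0.6] t 5.35 open 0.10915560754349325
shift tool [-5.3 -1.   0.2] turn z -3.3
```

```bash
python3 -m pendant '[-2.5,0,0,0,0,-1.5, -2.5,0,0,0,0,-1.5, 0,0,0,0,0,0]'
python3 -m pendant '[-1.5,0,0,0,0,0, 0,0,0,0,0,0]'
python3 -m pendant '[-1.5,0,0,0,0,0, 0,0,0,0,0,0]'
python3 - <<'E'
from h import *
p,y=contact(0,90,17,155); togo(p,y)
c=cap("wrist"); P=pts(c); z=P[...,2]
m=(z>168)&(z<180)&(c["range_z"]>0)
I=c["color"][...,::-1].copy(); I[m]=(0,255,0); cv2.imwrite("pics/w3.png",I)
E
```

```text
t: 5.72
ee_pos: [534.5, -63.7, 155.1]
ee_rot: [-0.001, 0.691, 0.723, 0.0]
ft_force: [-0.9, 4.9, 0.6]
opening: -0.1
grip_force: 2.9
t: 5.98
ee_pos: [534.5, -63.8, 155.2]
ee_rot: [-0.002, 0.691, 0.723, 0.001]
ft_force: [-0.6, 13.4, 1.9]
opening: 0.3
grip_force: 6.7
t: 6.22
ee_pos: [534.5, -63.9, 155.2]
ee_rot: [-0.002, 0.691, 0.723, 0.002]
ft_force: [0.1, 21.1, 1.5]
opening: -0.2
grip_force: 10.6
at [534.5 -63.9 155.2] yaw 92.6 tilt -1.0 F [ 0.1 21.1  1.5] t 6.225 open -0.20120655898029996
shift tool [-0.5 -0.8  0.2] turn z -0.2
```

View pics/w3.png

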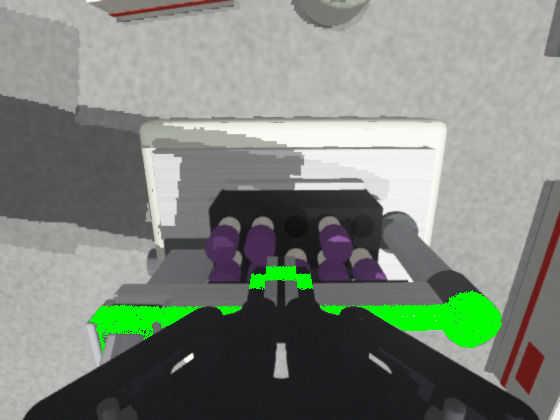

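The strap is home. The force rose to 21 N with no further motion, and in the wrist view the strap runs level from the hub at (470,318) to under the lever at (95,330). I'll back off, go up, and measure the lever.

```bash
python3 -m pendant '[15,0,0,0,0,0, 25,0,0,0,0,0, 0,0,-40,0,0,0, 0,0,-50,0,0,0, 0,0,-50,0,0,0, 0,0,0,0,0,0]'
python3 - <<'E'
from h import *
for n,P,src in(("top",pts(dict(np.load("top0.npz"))),0),("scene",pts(cap("scene")),1),("wrist",pts(cap("wrist")),2)):
    c,s=np.cos(YAW),np.sin(YAW); D=P[...,:2]-H; mx=80+c*D[...,0]+s*D[...,1]; my=-s*D[...,0]+c*D[...,1]; z=P[...,2]
    m=(z>195)&(z<265)&(abs(mx+80)<14)&(my<0)&(my>-75)
    if m.sum()<8: print(n,"few",m.sum()); continue
    vx,vz,y0,z0=cv2.fitLine(np.c_[my[m],z[m]].astype(np.float32),cv2.DIST_L1,0,.1,.1).ravel()
    q=np.arctan2(abs(vz),abs(vx)); 
    # face line offset 7 (pad) -> pivot y at z=173
    nrm=np.array([np.sin(q),np.cos(q)]); k=nrm@[y0,z0]
    print(n,m.sum(),"q",q.round(3),"pivot y if +7:",((k-7-nrm[1]*173)/nrm[0]).round(1),"mx",np.percentile(mx[m],[2,50,98]).round(),"zmax",z[m].max().round(),"ymin",my[m].min().round())
    m2=(abs(mx+40)<40)&(z>150)&(z<176)&(abs(my)<30); print("  strap my",np.median(my[m2]).round(1) if m2.sum() else 0)
p=np.r_[m2w(-80,-20),300]; print(p); togo(p,92.8)
E
```

```text
t: 7.02
ee_pos: [535.9, -27.8, 299.9]
ee_rot: [0.004, 0.69, 0.723, 0.003]
ft_force: [0.3, -0.7, -0.7]
opening: 0.1
grip_force: 0.0
top 100 q 0.974 pivot y if +7: -0.5 mx [-86. -77. -67.] zmax 243.0 ymin -44.0
  strap my -1.8
scene 135 q 0.934 pivot y if +7: -1.5 mx [-88. -74. -68.] zmax 242.0 ymin -47.0
  strap my -6.8
wrist 768 q 0.987 pivot y if +7: -2.9 mx [-88. -79. -71.] zmax 227.0 ymin -32.0
  strap my 5.0
[ 465.66801342 -104.79208591  300.        ]
at [533.3 -27.5 295.7] yaw 92.7 tilt -1.0 F [-0.1  0.1 -0.3] t 7.125 open -0.14245135285672603
shift tool [-74.  -71.1  -4.4] turn z -0.1
```

```bash
python3 -m pendant '[-35,-35,0,0,0,0, -36,-34,0,0,0,0, 0,0,30,0,0,0, 0,0,20,0,0,0, 0,0,0,0,0,0, 0,0,0,0,0,0]'
python3 - <<'E'
from h import *
togo(np.r_[m2w(-79,-17),227],92.8)
E
```

```text
t: 7.88
ee_pos: [467.5, -101.5, 245.2]
ee_rot: [-0.0, 0.691, 0.723, -0.0]
ft_force: [0.3, -0.4, 0.5]
opening: -0.1
grip_force: 0.0
at [ 467.5 -101.5  245.2] yaw 92.7 tilt -1.0 F [ 0.3 -0.4  0.5] t 7.875 open -0.13391943946104184
shift tool [-0.2 -1.  18.2] turn z -0.1
```

```bash
python3 -m pendant '[0,0,9,0,0,0, 0,0,9,0,0,0, -8,0,4,0,0,0, -7,0,5,0,0,0, -6,0,5,0,0,0, -6,0,6,0,0,0, 0,0,0,0,0,0]'
python3 -m pendant '[-5,0,7,0,0,0, -4,0,7,0,0,0, -3,0,6,0,0,0, 0,0,0,0,0,0]'
python3 - <<'E'
from h import *
togo(np.r_[m2w(-79,-57),180],92.8)
E
```

```text
t: 8.75
ee_pos: [468.8, -129.3, 206.9]
ee_rot: [0.0, 0.691, 0.723, -0.0]
ft_force: [0.1, 0.5, -0.5]
opening: -0.0
grip_force: 0.0
t: 9.25
ee_pos: [469.1, -140.8, 186.7]
ee_rot: [-0.0, 0.691, 0.723, -0.0]
ft_force: [-0.3, 1.0, -0.6]
opening: 0.1
grip_force: 0.0
at [ 469.1 -140.8  186.7] yaw 92.6 tilt -1.0 F [-0.3  1.  -0.6] t 9.25 open 0.11976719260710607
shift tool [-0.9 -0.6  6.7] turn z -0.2
```

```bash
python3 -m pendant '[-1,0,3,0,0,0, 0,0,2,0,0,0, 0,0,0,0,0,0]'
python3 -m pendant '[0,0,2,0,0,0, 0,0,0,0,0,0]'
python3 - <<'E'
from h import *
c=cap("scene"); cv2.imwrite("pics/s3.png",cv2.resize(c["color"][130:290,170:370],None,fx=4,fy=3.7,interpolation=2)[...,::-1])
E
```

```text
t: 9.62
ee_pos: [469.4, -141.6, 182.2]
ee_rot: [0.0, 0.691, 0.723, -0.0]
ft_force: [1.0, 0.4, -0.2]
opening: 0.1
grip_force: 0.0
t: 9.88
ee_pos: [469.4, -141.5, 180.3]
ee_rot: [0.0, 0.691, 0.723, 0.0]
ft_force: [0.7, -0.5, 0.8]
opening: 0.1
grip_force: 0.3
```

View pics/s3.png

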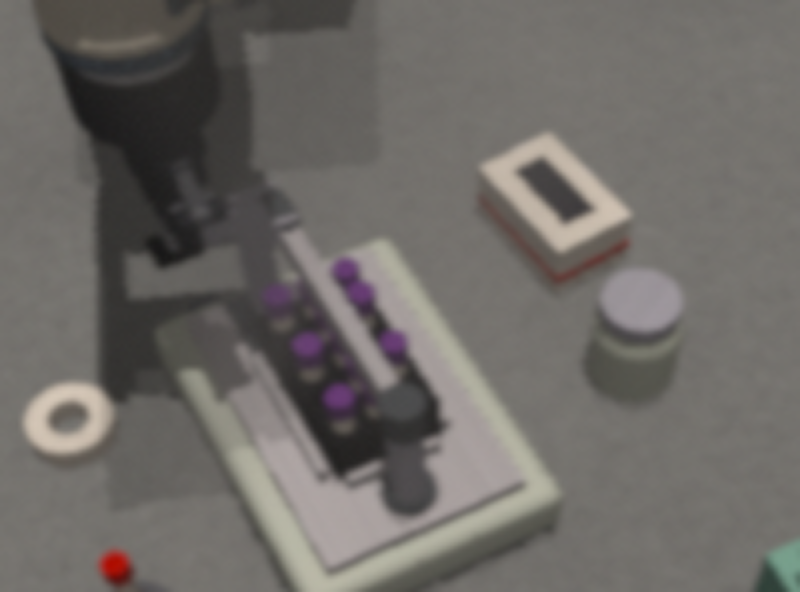

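The strap is home along (280,215)–(400,390), and the lever lies nearly level with its pad at (170,245) under the finger. I'll press until I feel the stop.

```bash
python3 -m pendant '[0,0,2,0,0,0, 0,0,0,0,0,0]'
python3 -m pendant '[0,0,2,0,0,0, 0,0,0,0,0,0]'
```

```text
t: 10.18
ee_pos: [469.6, -141.5, 179.6]
ee_rot: [0.0, 0.691, 0.723, 0.0]
ft_force: [-4.9, 1.3, 15.5]
opening: -0.3
grip_force: 7.7
t: 10.42
ee_pos: [469.8, -141.6, 179.1]
ee_rot: [0.001, 0.691, 0.723, 0.0]
ft_force: [-9.7, 2.9, 32.1]
opening: -0.1
grip_force: 16.0
```

The stop is reached at z≈179.5, against 180 expected for the lever fully down. I'll retreat and verify.

```bash
python3 -m pendant '[0,0,-10,0,0,0, 0,0,-40,0,0,0, 0,0,-50,0,0,0, 0,0,-50,0,0,0, -50,0,0,0,0,0, -50,0,0,0,0,0, -50,0,0,0,0,0, -50,0,0,0,0,0, 0,0,0,0,0,0, 0,0,0,0,0,0]'
python3 - <<'E'
from h import *
c=cap("top"); P=pts(c); cc,s=np.cos(YAW),np.sin(YAW); D=P[...,:2]-H; mx=80+cc*D[...,0]+s*D[...,1]; my=-s*D[...,0]+cc*D[...,1]; z=P[...,2]
m=(abs(mx+80)<9)&(my<-45)&(my>-85)&(z>120)&(z<260); print("pad z",m.sum(),np.percentile(z[m],[10,50,90]).round(),"slope",np.polyfit(my[m],z[m],1).round(3),"y",my[m].min().round())
m=(z>165)&(z<181)&(mx<60)&(mx>-60)&(abs(my)<40); print("strap slope",m.sum(),np.polyfit(mx[m],my[m],1).round(3))
hsv=cv2.cvtColor(c["color"],cv2.COLOR_RGB2HSV)
m=(z>120)&(z<150)&(abs(mx)<70)&(abs(my)<50)&(hsv[...,1]>80); print("caps",cv2.minAreaRect(P[m][:,:2].astype(np.float32)))
st=robot.read_state(); print(st["ee_pos"],st["ft_force"],st["t"])
cv2.imwrite("pics/t4.png",cv2.resize(c["color"][160:280,200:400],None,fx=4,fy=4,interpolation=2)[...,::-1])
E
```

```text
t: 11.68
ee_pos: [478.2, -340.7, 325.7]
ee_rot: [-0.001, 0.691, 0.723, 0.0]
ft_force: [0.0, 0.5, -0.4]
opening: 0.1
grip_force: 0.0
pad z 68 [177. 180. 183.] slope [-5.5000e-02  1.7696e+02] y -77.0
strap slope 179 [0.003 1.597]
caps ((545.6885986328125, -78.60372161865234), (97.16349029541016, 60.17931365966797), 2.604255437850952)
[ 478.35795975 -340.32952577  325.96192236] [ 0.03302839 -0.76908941  0.04139621] 11.725
```

View pics/t4.png

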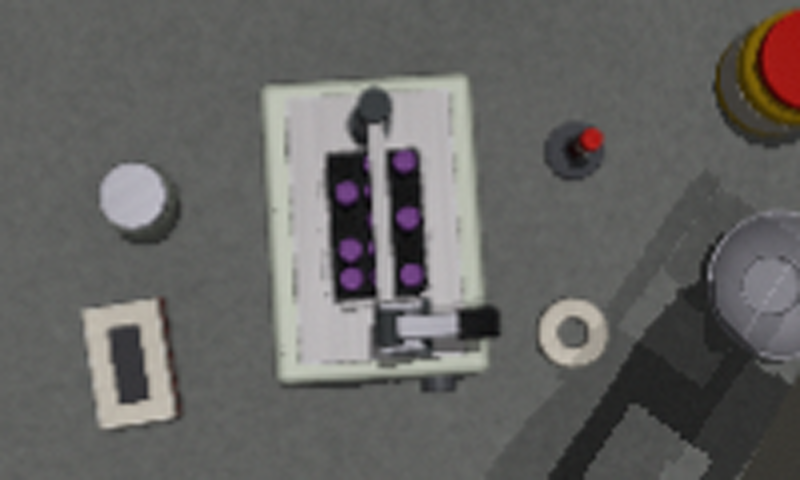

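The strap is home from (375,105) to (390,310). The lever is level with its pad at (480,322) and z=180, and the rack and bystanders are where they were.

```bash
python3 -c "
from station import robot; print(robot.hand_in())"
```

```text
the job is handed in; nothing more can be done
None
```

The strap is fully home, the lever was then pushed down to its stop, and the rack and bystanders look unmoved; I handed the job in at about 11.7 s, and no verdict came back.

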